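# Slide the petits fours into their wells and shut the cover

## Task

Slide the three round little cakes across the board, without picking them up or tipping them over, so that one drops flat into each of the three wells, in any order. Once all three are down, slide the steel cover over them until it is fully shut. Leave everything else where it stands.

Things in the scene. Friction and masses are not known exactly. Their poses are not given: they have to be found in the camera images.
- board: Fixed board 280 (x) by 435 mm (y), top at z = 30 mm. Origin at counter level under the middle well; x along the row of wells, y towards the white porcelain landing (y +36 to +300 mm), which is level with the aluminium strip holding the wells (y -135 to +36). Rails 8 mm wide, 18 mm high at x = +/-133, y -133 to +35, flank the cover.
- dome: Hazelnut dome, a bite-size cake with a round foot: 48 mm diameter up to 15 mm height (straight wall), 24 mm high in all, 40 to 85 g, firm; origin at the centre of its underside, z up. Brown low dome with nut chips round its foot.
- tart: Lemon tart, a bite-size cake with a round foot: 48 mm diameter up to 15 mm height (straight wall), 24 mm high in all, 40 to 85 g, firm; origin at the centre of its underside, z up. Flat pale yellow top with a white knot in the middle.
- choux: Choux bun, a bite-size cake with a round foot: 48 mm diameter up to 15 mm height (straight wall), 24 mm high in all, 40 to 85 g, firm; origin at the centre of its underside, z up. Brown crown over a white cream band.
- cover (a joint): Travel of the steel cover along board +y: 0 = back, wells open; 0.090 m = end stop, wells covered. Starts within 0.020 of back; slides with about 1 N, stays where left. Plate 250 x 72 x 4 mm, underside 12 mm above the strip: a cake down in its well (9 mm proud) passes under it, one not down (24 mm) does not.
- cover_lip (a point): Middle of the top edge of the outer (board -y) face of the cover's upright dark grey lip: 160 mm long along board x, 10 mm thick, top 46 mm above the strip, 30 mm above the plate. To close, push this face to board +y. The plate reaches from about this face to 72 mm further along +y; when shut the face is 36 mm on the -y side of the wells.
- slice: Bystander: oblong puff slice 85 x 32 x 33 mm with white cream dots, far end of the landing; origin underside centre.
- ramekin: Bystander: small terracotta bowl 56 mm across, 35 mm high, far end of the landing; origin underside centre.
- jar_a: Bystander: amber preserving jar 95 mm diameter, 119 mm high, on the counter; origin underside centre.
- jar_b: Bystander: amber preserving jar as jar_a.
- spatula: Bystander: spatula lying on the counter.
- plates: Bystander: white plate, 150 mm across, 20 mm high.
- cup: Bystander: white cup 76 mm across, 75 mm high.
- bowl: Bystander: steel bowl 120 mm across, 50 mm high.
- well0 (a point): Centre of the mouth, level with the strip's top, of a round well 57 mm wide and 15 mm deep with a flat black floor; board x = -80 mm, y = 0.
- well1 (a point): Centre of the mouth, level with the strip's top, of a round well 57 mm wide and 15 mm deep with a flat black floor; board x = 0 mm, y = 0.
- well2 (a point): Centre of the mouth, level with the strip's top, of a round well 57 mm wide and 15 mm deep with a flat black floor; board x = 80 mm, y = 0.
There are look-alikes about, which are no part of the job. Leave any blue or turquoise look-alike of the tart alone.

How it is judged (in metres and radians):
On the way:
1. one cake flat in each well while the cover is still back (under 0.035 m of travel) (((horizontal distance between dome and well0 below 0.008 m and z of dome in the frame of board below 0.019 m and angle between dome's own z axis and vertical below 0.12 rad) or (horizontal distance between tart and well0 below 0.008 m and z of tart in the frame of board below 0.019 m and angle between tart's own z axis and vertical below 0.12 rad) or (horizontal distance between choux and well0 below 0.008 m and z of choux in the frame of board below 0.019 m and angle between choux's own z axis and vertical below 0.12 rad)) and ((horizontal distance between dome and well1 below 0.008 m and z of dome in the frame of board below 0.019 m and angle between dome's own z axis and vertical below 0.12 rad) or (horizontal distance between tart and well1 below 0.008 m and z of tart in the frame of board below 0.019 m and angle between tart's own z axis and vertical below 0.12 rad) or (horizontal distance between choux and well1 below 0.008 m and z of choux in the frame of board below 0.019 m and angle between choux's own z axis and vertical below 0.12 rad)) and ((horizontal distance between dome and well2 below 0.008 m and z of dome in the frame of board below 0.019 m and angle between dome's own z axis and vertical below 0.12 rad) or (horizontal distance between tart and well2 below 0.008 m and z of tart in the frame of board below 0.019 m and angle between tart's own z axis and vertical below 0.12 rad) or (horizontal distance between choux and well2 below 0.008 m and z of choux in the frame of board below 0.019 m and angle between choux's own z axis and vertical below 0.12 rad)) and value of joint cover below 0.035 m), for 0.2 s.
At the end, for the whole second after the job is handed in: Each well holds one cake, within 8 mm of the well's centre, its underside within 4 mm of the well's floor (less than 19 mm above the counter), tilted under 0.12 rad and at rest; the cover is within 6 mm of its end stop; every bystander within 20 mm of where it stood (((horizontal distance between dome and well0 below 0.008 m and z of dome in the frame of board below 0.019 m and angle between dome's own z axis and vertical below 0.12 rad) or (horizontal distance between tart and well0 below 0.008 m and z of tart in the frame of board below 0.019 m and angle between tart's own z axis and vertical below 0.12 rad) or (horizontal distance between choux and well0 below 0.008 m and z of choux in the frame of board below 0.019 m and angle between choux's own z axis and vertical below 0.12 rad)) and ((horizontal distance between dome and well1 below 0.008 m and z of dome in the frame of board below 0.019 m and angle between dome's own z axis and vertical below 0.12 rad) or (horizontal distance between tart and well1 below 0.008 m and z of tart in the frame of board below 0.019 m and angle between tart's own z axis and vertical below 0.12 rad) or (horizontal distance between choux and well1 below 0.008 m and z of choux in the frame of board below 0.019 m and angle between choux's own z axis and vertical below 0.12 rad)) and ((horizontal distance between dome and well2 below 0.008 m and z of dome in the frame of board below 0.019 m and angle between dome's own z axis and vertical below 0.12 rad) or (horizontal distance between tart and well2 below 0.008 m and z of tart in the frame of board below 0.019 m and angle between tart's own z axis and vertical below 0.12 rad) or (horizontal distance between choux and well2 below 0.008 m and z of choux in the frame of board below 0.019 m and angle between choux's own z axis and vertical below 0.12 rad)) and linear speed of each of dome, tart, choux below 0.02 m/s and value of joint cover above 0.084 m and distance of each of slice, ramekin, jar_a, jar_b, spatula, plates, cup, bowl from where it was at the start of the episode below 0.02 m); the robot touches nothing.
It fails at once if a cake lifted more than 12 mm off the board (z of any of dome, tart, choux in the frame of board above 0.042 m).
It fails at once if a cake tipped over (more than 0.9 rad) (angle between any of dome, tart, choux's own z axis and vertical above 0.9 rad).
It fails at once if a bystander moved more than 20 mm (distance of any of slice, ramekin, jar_a, jar_b, spatula, plates, cup, bowl from where it was at the start of the episode above 0.02 m).
It also fails if it takes over 64 s, if anything falls off the work surface, if the arm or the gripper's body presses on something with over 40 N, if the wrist force passes 120 N, or if a joint passes its speed limit or range.

## Robot

A 7-joint arm with a two-finger parallel gripper is mounted at the origin on the work surface. World frame = base frame: x ahead of the robot, y to its left, z up, the work surface at z = 0. Lengths are in mm, angles in rad, forces in N, time in s.
With the tool pointing down it reaches from about 400 to 900 mm from the base axis. Payload 5.5 kg.
Tool frame: the origin (TCP) lies midway between the tips of the shut fingers; the grasp point (between the pads) lies behind it (grip_point_offset is the z of the grasp point in the tool frame, in mm); z points along the fingers, y is the line along which they close (so a half turn about z gives the same grasp; the last joint's range is limited). The gripper opens to 92 mm and grips with 3 to 60 N. Pads are 19 mm wide; open, the fingers measure 130 mm over their backs; the gripper's body (75 mm by 190 mm) begins 47 mm behind the grasp point.
Start: joints at [1.425, 0.501, -0.427, 1.55, 0.221, 1.138, -0.21], TCP at [258.414, -596.425, 201.929] pointing down, gripper open.
Joint ranges: [-2.88, 2.88], [-0.31, 2.03], [-1.54, 1.56], [0.2, 2.42], [-1.41, 4.55], [0.19, 2.02], [-2.57, 2.57]. Speed limits (rad/s): [2.57, 2.57, 3.14, 3.14, 3.14, 3.14, 3.14].

## Interface

Orientations are given as a rotation vector (axis times angle).
In Python, from workcell import * gives the robot as it stands.
- The arm moves only by the tool arm_command, never from a script. Its argument "increments" is a list of rows, each a list of 6 numbers: the shift along the tool's x, y, z in units of 40 mm (1.0 is 40 mm), then the turn, a rotation vector about the tool's x, y, z in units of 0.12 rad (1.0 is 0.12 rad). In form: [[dx, dy, dz, ax, ay, az], ...]. A call has 1 to 8 rows; each row shifts and turns the commanded pose from where the row before left it, along the tool's axes as they then stand; what a row does not reach is not made up. A row lasts 1/8 s, in which the tool goes at most 62.5 mm and 10.7 degrees, less where a joint would pass 70% of its speed; a pose out of reach is approached as far as the arm can. A call with a number of a shift or a turn outside -1 to 1 is refused whole. A call with a gripper value outside its range is refused whole. "jaw" is the opening, from 0 (shut) to 1 (fully open), set as the call begins (left out, the last holds). The fingers move at their own pace and stop on an object; the grip force is fixed at half the most. Time passes only in rows, so rows that do not move let the fingers close. It gives the time, the measured TCP pose, the force, the opening and the grip force at its end, in the units of the state.
- observe(): the state, without advancing time (a new reading comes with each control period).
- snapshot(name): name is "scene" or "top"; returns (picture, depth): 420x560x3 uint8, red, green, blue; 420x560 float32, mm along the optical axis (not along the pixel's ray), 0 where there is no reading.
- calibration(name): a dict with "camera_matrix" (3x3 intrinsics, pixels), "cam_to_world" (4x4, takes a point from camera to world coordinates). Camera axes: x right, y up, looking along -z (the intrinsics and any distortion apply to the point x, -y, -z); pixel columns grow to the right and rows downward; lengths in mm; the calibration is good to about 2 mm. A picture is of the moment at which its call begins. calibration takes no time and is no camera call.
- sign_off(): hands the job in; it is judged then, once.
Trained networks look in the newest picture that a camera, given by its name, has taken for a name from the list of things; names that differ only in an ending like _2 or _b are one class to them, and where a whole thing is asked for, a point or a joint stands for the part that bears it (a point fixed in the world has none). Each returns a list of dicts, best first, with "score" (0 to 1); they miss things now and then, are a little off and sometimes report something else, mostly with a low value. They report only what shows in the picture. A call takes as long as a camera call. They do not tell look-alikes from the thing itself.
- look_for(name, camera): "position" ([x, y, z] in mm, in the coordinates of the camera as it stood for that picture, good to about 4 mm: the middle of the surface that is visible of it).
The state is a dict: "time": time; "joint_positions": joint angles; "joint_velocities": joint speeds; "effort": joint torques, N m; "tool_pos": TCP position; "ee_rot": TCP orientation; "ft_force": force on the tool from outside, world axes, zero at the start; "ft_torque": the same for the moment, N m; "finger_gap": finger opening in mm; "grasp_force": force on a finger pad.
Only numpy, scipy, OpenCV 4.12 (cv2) and the standard library are available. Lean on these libraries where they do the work, as an engineer would, in place of code of your own. Each camera call takes 0.05 s, during which the arm holds its last target. There are 200 camera calls.

## Working session

There is one attempt and no reset: what is moved stays moved. The work goes in short steps, Python scripts to look and compute and a tool call to move; the robot and the scene stay as the last step left them, time stands still between calls to the robot, and variables do not carry over. Pictures are saved under pics/ and viewed, at most 10 in all, crops included, and the job is handed in when it is done.

Besides the shell and the picture viewer there is one more tool, called after "Call:" as name([rows], argument=value, ...), one row to a line, values as JSON. arm_command: Moves the arm, as the interface text tells. Shifts and turns lie within -1 to 1; 1 stands for 40 mm of shift or 0.12 rad of turn. Its arguments: {"type":"object","properties":{"increments":{"type":"array","items":{"type":"array","items":{"type":"number","minimum":-1,"maximum":1}}},"jaw":{"type":"number"}},"required":["increments"]}

```bash
mkdir -p pics; cat > h.py <<'E'
from workcell import *
import numpy as np, cv2
from scipy.spatial.transform import Rotation as R
def px2w(name,depth,u,v,d=None):
    c=calibration(name);K=np.array(c["camera_matrix"]);T=np.array(c["cam_to_world"])
    z=depth[int(v),int(u)] if d is None else d
    p=np.array([(u-K[0,2])*z/K[0,0],-(v-K[1,2])*z/K[1,1],-z,1]);return (T@p)[:3]
def c2w(name,p):
    T=np.array(calibration(name)["cam_to_world"]);return (T@np.r_[p,1])[:3]
def w2px(name,p):
    c=calibration(name);K=np.array(c["camera_matrix"]);T=np.array(c["cam_to_world"])
    q=np.linalg.inv(T)@np.r_[p,1];return K[0,2]+K[0,0]*q[0]/-q[2],K[1,2]+K[1,1]*-q[1]/-q[2]
E
python3 - <<'E'
from h import *
s=observe();print(s["time"],s["tool_pos"],s["ee_rot"],R.from_rotvec(s["ee_rot"]).as_matrix().round(3))
print({k:(v.keys() if hasattr(v,'keys') else v) for k,v in calibration("top").items()})
for n in("scene","top"):
    p,d=snapshot(n);cv2.imwrite(f"pics/{n}0.png",p[:,:,::-1]);np.save(f"{n}0.npy",d)
for n in ["dome","tart","choux","cover_lip","board","slice","ramekin","jar_a","cup","bowl","plates","spatula"]:
    for r in look_for(n,"top")[:4]:
        w=c2w("top",r["position"]);print(n,round(r["score"],2),w.round(0),np.round(w2px("top",w)))
E
```

```text
0.0 [ 258.05601379 -595.76355333  200.8739477 ] [-3.07430615e+00 -6.37433208e-01  5.19907434e-04] [[ 0.918  0.398 -0.001]
 [ 0.398 -0.918  0.002]
 [ 0.    -0.002 -1.   ]]
{'camera_matrix': array([[444.1232236 ,   0.        , 275.94017261],
       [  0.        , 444.1232236 , 212.91966679],
       [  0.        ,   0.        ,   1.        ]]), 'cam_to_world': array([[-5.70149881e-03,  9.98560540e-01, -5.33323591e-02,
         4.92156335e+02],
       [-9.99978992e-01, -5.52889062e-03,  3.38344359e-03,
         1.41398166e+01],
       [ 3.08370448e-03,  5.33505294e-02,  9.98571085e-01,
         1.29062757e+03],
       [ 0.00000000e+00,  0.00000000e+00,  0.00000000e+00,
         1.00000000e+00]])}
dome 0.51 [556.  46.  53.] [263. 214.]
tart 0.79 [620.  59.  48.] [258. 191.]
tart 0.77 [745.  46.  21.] [263. 149.]
tart 0.59 [771. 157.  16.] [225. 141.]
choux 0.81 [460.  96.  52.] [245. 248.]
cover_lip 0.77 [ 569. -119.   45.] [322. 209.]
cover_lip 0.4 [546.  19.  32.] [273. 218.]
board 0.76 [545.  17.  32.] [273. 218.]
slice 0.84 [469. 210.  51.] [204. 245.]
ramekin 0.89 [608. 222.  50.] [200. 196.]
jar_a 0.7 [ 569. -436.  120.] [444. 206.]
cup 0.64 [546.  15.  29.] [274. 218.]
cup 0.57 [711. 422.  22.] [132. 161.]
bowl 0.86 [709. 421.  24.] [132. 162.]
plates 0.94 [ 398. -449.   12.] [436. 269.]
plates 0.31 [622.  53.  49.] [260. 190.]
spatula 0.62 [399. 434.  -0.] [129. 270.]
```

View pics/top0.png

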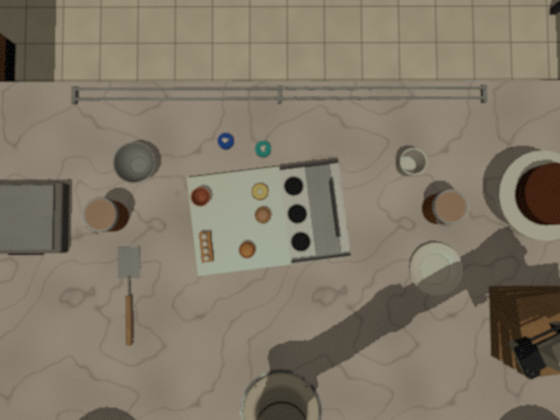

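View pics/scene0.png

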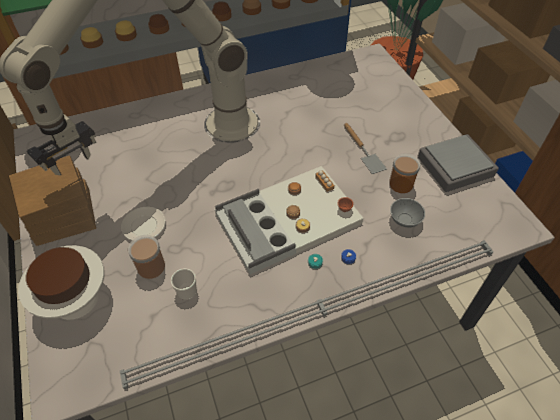

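The top view shows these tart candidates: yellow tart (260,191), turquoise ring (263,149) and blue ring (226,141). The yellow one matches the description. The brown cakes are the dome at (263,214) and the choux at (247,249). The ramekin (201,196) and slice (206,246) are bystanders. The wells are at (293,186), (297,213) and (301,242).

```bash
cat >> h.py <<'E'
def wmap(name,d):
    c=calibration(name);K=np.array(c["camera_matrix"]);T=np.array(c["cam_to_world"])
    v,u=np.mgrid[:420,:560];P=np.stack([(u-K[0,2])*d/K[0,0],-(v-K[1,2])*d/K[1,1],-d],-1)
    return P@T[:3,:3].T+T[:3,3]
def circ(W,xy,lo,hi,r=34):
    m=(np.hypot(W[...,0]-xy[0],W[...,1]-xy[1])<r)&(W[...,2]>lo)&(W[...,2]<hi)
    q=W[m][:,:2].astype(np.float32)
    c,rr=cv2.minEnclosingCircle(q);return np.r_[q.mean(0),c,rr,len(q)]
E
python3 - <<'E'
from h import *
d=np.load("top0.npy");W=wmap("top",d);s=cv2.imread("pics/top0.png")
m=((W[...,2]>22)&(W[...,2]<110)&(W[...,0]>380)&(W[...,0]<720)&(W[...,1]>-220)&(W[...,1]<290)).astype(np.uint8)
m=cv2.morphologyEx(m,cv2.MORPH_CLOSE,np.ones((15,15)))
top=W[(W[...,2]>26)&(W[...,2]<36)&(m>0)];print("z board",np.median(top[:,2]))
ct=max(cv2.findContours(m,cv2.RETR_EXTERNAL,cv2.CHAIN_APPROX_NONE)[0],key=cv2.contourArea)
q=np.array([px2w("top",d,u,v,(1290.6-30+ 0) and None) for u,v in ct[:,0]])
c=calibration("top");K=c["camera_matrix"];T=c["cam_to_world"]
def plane(u,v,z):
    r=T[:3,:3]@np.array([(u-K[0,2])/K[0,0],-(v-K[1,2])/K[1,1],-1]);return T[:3,3]+r*(z-T[2,3])/r[2]
q=np.array([plane(u,v,30)[:2] for u,v in ct[:,0]],np.float32)
print("rect",cv2.minAreaRect(q))
g=s.max(2)
for u,v in((293,186),(297,213),(301,242)):
    sub=(g[v-14:v+15,u-14:u+15]<55);ys,xs=np.nonzero(sub)
    print("well",plane(xs.mean()+u-14,ys.mean()+v-14,30)[:2].round(1),sub.sum(), "expected",np.pi*(28.5/1262*444)**2)
for n,xy in dict(dome=(552,46),tart=(620,56),choux=(460,92)).items(): print(n,circ(W,xy,37,60).round(1))
L=W[(W[...,2]>62)&(W[...,2]<82)&(np.abs(W[...,0]-560)<130)&(np.abs(W[...,1]+119)<60)]
print("lip",L.mean(0),len(L),cv2.minAreaRect(L[:,:2].astype(np.float32)))
cv2.imwrite("pics/crop0.png",cv2.resize(s[150:285,180:360],None,fx=4,fy=4,interpolation=cv2.INTER_CUBIC))
E
```

```text
z board 30.334915040519945
rect ((550.0238647460938, 33.21220397949219), (279.8476257324219, 435.8822937011719), 6.7532057762146)
well [636.9 -39.7] 229 expected 315.854321399571
well [558.1 -49.5] 232 expected 315.854321399571
well [478.9 -58.4] 236 expected 315.854321399571
dome [555.1  49.1 560.2  52.3  29.5 232. ]
tart [621.   57.2 616.9  60.7  29.5 233. ]
choux [457.7  93.5 457.8  94.   23.8 230. ]
lip [ 570.45488733 -149.8610839    74.94607872] 246 ((571.3623046875, -150.56332397460938), (158.43829345703125, 10.911754608154297), 6.815165042877197)
```

View pics/crop0.png

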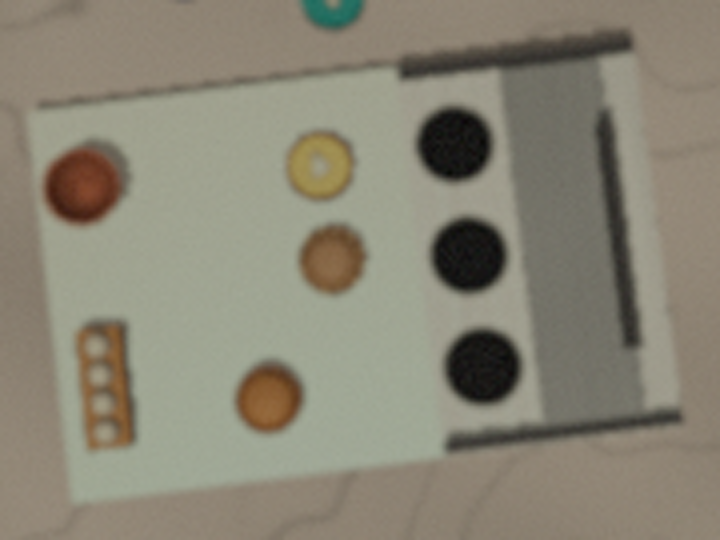

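The crop shows the yellow tart with its white knot at (320,165), the nut-edged dome at (333,260) and the choux at (268,397). The lip is a dark bar around (618,230). The cover is about 18 mm forward, so its plate edge is near y = -35 in the board frame. I'll go to the choux first, swinging round the base.

Call:
arm_command([
  [1,-0.1,0,0,0,-0.5],
  [1,-0.1,0,0,0,-0.5],
  [1,-0.1,0,0,0,-0.5],
  [1,-0.1,0,0,0,-0.5],
  [1,-0.1,0,0,0,-0.5],
  [1,-0.1,0,0,0,-0.5],
  [1,-0.1,0,0,0,-0.5],
  [1,-0.1,0,0,0,-0.5],
], jaw=0.75)

```text
time: 1.7
tool_pos: [499.1, -385.8, 202.0]
ee_rot: [2.835, 1.353, 0.0]
ft_force: [0.1, -0.3, 0.2]
finger_gap: 69.1
grasp_force: 0.0
```

Call:
arm_command([
  [1,-0.2,0,0,0,-0.55],
  [1,-0.2,0,0,0,-0.55],
  [1,-0.2,0,0,0,-0.55],
  [1,-0.2,0,0,0,-0.55],
  [1,-0.2,0,0,0,-0.55],
  [1,-0.2,0,0,0,-0.55],
  [1,-0.2,0,0,0,-0.55],
  [1,-0.2,0,0,0,-0.55],
])

```text
time: 2.7
tool_pos: [579.4, -73.1, 202.1]
ee_rot: [2.383, 2.046, 0.001]
ft_force: [0.9, 1.3, -0.5]
finger_gap: 69.0
grasp_force: 0.0
```

```bash
cat >> h.py <<'E'
A=6.77
def st():
    s=observe();M=R.from_rotvec(s["ee_rot"]).as_matrix();p=np.array(s["tool_pos"])
    print("t",round(s["time"],2),"tcp",p.round(1),"yaw_y",round(np.degrees(np.arctan2(M[1,1],M[0,1])),2),"z",M[:,2].round(3),"gap",round(s["finger_gap"],1),"f",np.round(s["ft_force"],1));return p,M
def go(x,y,z,p,M):
    d=M.T@(np.array([x,y,z])-p)/40;print("to",(x,y,z),"units",d.round(2));return d
O=np.array([559,-49.]);bx=np.array([.993,.118]);by=np.array([-.118,.993])
def b2w(x,y): return O+x*bx+y*by
E
python3 - <<'E'
from h import *
p,M=st();go(457.7,93.7,100,p,M)
d=np.load("top0.npy");W=wmap("top",d)
for n,xy in dict(dome=(552,48),tart=(621,57),choux=(458,94)).items():
    c=circ(W,xy,36,60,28);c=circ(W,c[:2],36,60,28);print(n,c.round(1),"board",(c[:2]-O)@bx,(c[:2]-O)@by)
E
```

```text
t 2.7 tcp [579.4 -73.1 202.1] yaw_y -8.7 z [ 0. -0. -1.] gap 69.0 f [ 0.9  1.3 -0.5]
to (457.7, 93.7, 100) units [ 3.66 -3.64  2.55]
dome [555.   48.9 555.3  49.1  23.8 229. ] board 7.554367073059081 97.71085721969604
tart [621.   57.1 621.8  59.1  25.8 234. ] board 74.09222023010254 98.01877736663819
choux [457.8  93.4 457.8  94.   23.8 231. ] board -83.67511451721191 153.38842938995361
```

Call:
arm_command([
  [0,0,0,0,0,-0.75],
  [0,0,0,0,0,-0.75],
  [0,0,0,0,0,-0.75],
  [0.9,-0.5,0.5,0,0,0],
  [0.9,-0.5,0.5,0,0,0],
  [0.9,-0.5,0.5,0,0,0],
  [0.9,-0.5,0.5,0,0,0],
  [0.9,-0.5,0.5,0,0,0],
])

```text
time: 3.7
tool_pos: [458.5, 93.6, 101.7]
ee_rot: [2.089, 2.345, 0.001]
ft_force: [0.6, 0.0, -1.2]
finger_gap: 68.8
grasp_force: 0.0
```

```bash
python3 - <<'E'
from h import *
p,M=st();go(457.8,93.5,34,p,M)
import workcell;print([n for n in dir(workcell) if 'grip' in n.lower()])
E
```

```text
t 3.7 tcp [458.5  93.6 101.7] yaw_y 6.62 z [ 0.001 -0.    -1.   ] gap 68.8 f [ 0.6  0.  -1.2]
to (457.8, 93.5, 34) units [-0.   -0.02  1.69]
['grip_point_offset']
```

Call:
arm_command([
  [0,0,0.7,0,0,0],
  [0,0,0.6,0,0,0],
  [0,0,0.37,0,0,0],
  [0,0,0,0,0,0],
])

```text
time: 4.2
tool_pos: [458.4, 92.7, 34.5]
ee_rot: [-2.088, -2.346, 0.002]
ft_force: [-0.6, 0.8, 0.2]
finger_gap: 69.2
grasp_force: 0.0
```

Call:
arm_command([
  [0,0,0,0,0,0],
  [0,0,0,0,0,0],
  [0,0,0,0,0,0],
  [0,0,0,0,0,0],
], jaw=0.48)

```text
time: 4.7
tool_pos: [459.2, 92.7, 35.4]
ee_rot: [2.089, 2.346, 0.001]
ft_force: [-0.3, -0.5, 0.0]
finger_gap: 44.6
grasp_force: 0.0
```

```bash
python3 - <<'E'
from h import *
print(grip_point_offset)
p,M=st();go(*b2w(-79,0),34,p,M)
E
```

```text
-18.8
t 4.7 tcp [459.2  92.7  35.4] yaw_y 6.64 z [ 0.001 -0.    -1.   ] gap 44.6 f [-0.3 -0.5  0. ]
to (np.float64(480.553), np.float64(-58.322), 34) units [-3.81  0.09  0.04]
```

Call:
arm_command([
  [0,0,0,0,0,0],
  [0,0,0,0,0,0],
], jaw=0.42)

```text
time: 4.95
tool_pos: [459.0, 92.8, 35.2]
ee_rot: [2.089, 2.346, -0.0]
ft_force: [-0.3, -0.2, 0.0]
finger_gap: 38.8
grasp_force: 0.0
```

```bash
python3 - <<'E'
from h import *
p,M=st()
a,d=snapshot("top");b,e=snapshot("scene")
u,v=map(int,w2px("scene",[458,94,45]));u2,v2=map(int,w2px("top",[458,94,45]))
c=lambda i,u,v:cv2.resize(i[max(v-40,0):v+40,max(u-50,0):u+50,::-1],(400,320),interpolation=cv2.INTER_CUBIC)
cv2.imwrite("pics/c1.png",np.hstack([c(b,u,v),c(a,u2,v2)]))
E
```

```text
t 4.95 tcp [459.   92.8  35.2] yaw_y 6.65 z [ 0. -0. -1.] gap 38.8 f [-0.3 -0.2  0. ]
```

View pics/c1.png

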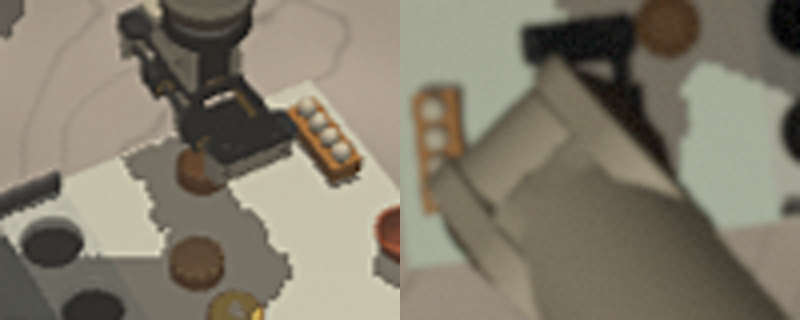

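```bash
python3 - <<'E'
from h import *
b,e=snapshot("scene");W=wmap("scene",e);
for r in look_for("choux","scene")[:3]: print(r["score"],c2w("scene",r["position"]).round(1))
hsv=cv2.cvtColor(b,cv2.COLOR_RGB2HSV)
X,Y,Z=W[...,0],W[...,1],W[...,2]
m=(abs(X-459)<60)&(abs(Y-80)<70)&(Z>33)&(Z<57)&(hsv[...,1]>90)
for lo,hi in((33,38),(38,43),(43,48),(48,57)):
    q=W[m&(Z>=lo)&(Z<hi)];print(lo,len(q),q.min(0).round(0),q.max(0).round(0),q.mean(0).round(0))
m2=(abs(X-459)<80)&(abs(Y-93)<40)&(Z>33)&(Z<80)&(hsv[...,1]<=90)
q=W[m2];print("grey",len(q),q.min(0),q.max(0))
u,v=map(int,w2px("scene",[459,93,50]));print(u,v)
cv2.imwrite("pics/c2.png",cv2.resize(b[v-28:v+22,u-32:u+33,::-1],None,fx=10,fy=10,interpolation=cv2.INTER_CUBIC))
E
```

```text
0.62 [579.5 -13.9  32.4]
33 6 [469.  73.  33.] [479.  92.  38.] [475.  80.  36.]
38 8 [469.  69.  38.] [484.  94.  43.] [477.  82.  40.]
43 17 [451.  70.  43.] [487.  88.  48.] [468.  78.  45.]
48 30 [449.  72.  48.] [482.  94.  56.] [463.  83.  52.]
grey 105 [409.38611324  53.00494097  33.04546504] [537.84197414 132.11193844  79.53575927]
294 185
```

View pics/c2.png

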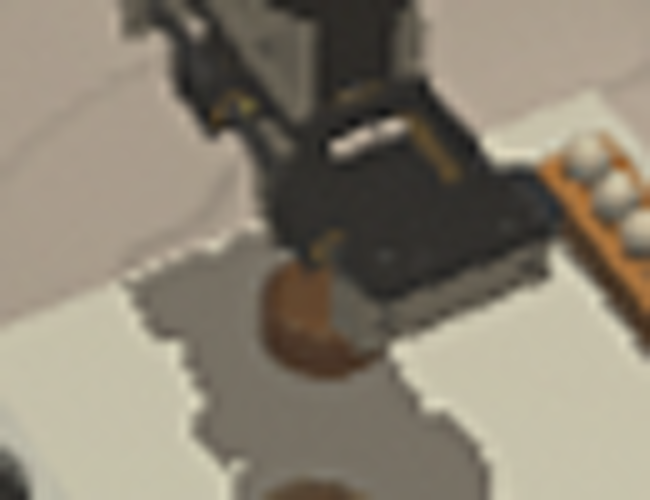

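```bash
python3 - <<'E'
from h import *
b,e=snapshot("scene");W=wmap("scene",e)
for v in range(182,197,2):
    print(v,[ (tuple(W[v,u].round(0).astype(int).tolist())) for u in range(287,306,2)])
for p in([478,95,35],[497,95,35],[478,95,54],[497,95,54]): print(p,np.round(w2px("scene",p)))
E
```

```text
182 [(416, 82, 30), (417, 90, 28), (506, 61, 133), (516, 63, 143), (517, 71, 140), (541, 67, 167), (544, 73, 167), (550, 77, 173), (550, 85, 169), (549, 92, 165)]
184 [(429, 77, 35), (440, 80, 45), (447, 85, 51), (453, 90, 54), (491, 82, 98), (550, 64, 168), (551, 70, 167), (555, 75, 169), (553, 84, 163), (554, 90, 162)]
186 [(432, 76, 27), (454, 75, 51), (460, 80, 56), (461, 87, 54), (486, 84, 82), (548, 65, 156), (556, 68, 162), (555, 76, 158), (554, 84, 154), (552, 92, 149)]
188 [(442, 72, 29), (458, 73, 46), (465, 78, 50), (470, 83, 54), (485, 85, 70), (546, 66, 143), (549, 72, 144), (553, 77, 146), (546, 87, 134), (545, 95, 129)]
190 [(453, 68, 31), (469, 69, 48), (466, 78, 41), (476, 81, 51), (475, 89, 46), (549, 65, 136), (547, 73, 131), (546, 81, 126), (471, 122, 28), (476, 128, 31)]
192 [(464, 63, 35), (468, 69, 35), (474, 75, 40), (478, 80, 42), (479, 88, 40), (482, 94, 40), (476, 104, 30), (481, 110, 33), (483, 117, 32), (488, 123, 35)]
194 [(468, 61, 29), (472, 68, 30), (474, 75, 29), (478, 81, 31), (481, 87, 31), (486, 93, 35), (481, 102, 25), (485, 109, 26), (491, 114, 31), (495, 120, 33)]
196 [(480, 57, 33), (484, 63, 34), (486, 70, 33), (482, 79, 25), (485, 85, 26), (487, 92, 25), (494, 97, 30), (499, 103, 34), (499, 111, 30), (500, 118, 28)]
[478, 95, 35] [297. 192.]
[497, 95, 35] [299. 196.]
[478, 95, 54] [297. 189.]
[497, 95, 54] [299. 192.]
```

Call:
arm_command([
  [0,0,0,0,0,0],
  [0,0,0,0,0,0],
  [0,0,0.1,0,0,0],
  [0,0,0.1,0,0,0],
  [0,0,0,0,0,0],
], jaw=0.62)

```text
time: 5.82
tool_pos: [458.6, 92.7, 26.7]
ee_rot: [-2.088, -2.346, 0.001]
ft_force: [-0.5, -0.0, 0.7]
finger_gap: 57.3
grasp_force: 0.0
```

Call:
arm_command([
  [0,0,0.1,0,0,0],
  [0,0,0,0,0,0],
])

```text
time: 6.08
tool_pos: [458.7, 92.7, 22.8]
ee_rot: [-2.089, -2.346, 0.001]
ft_force: [-1.5, -0.2, 0.6]
finger_gap: 56.4
grasp_force: 0.0
```

Call:
arm_command([
  [0,0,0,0,0,0],
  [0,0,0,0,0,0],
  [0,0,0,0,0,0],
], jaw=0.48)

```text
time: 6.45
tool_pos: [459.1, 92.8, 23.2]
ee_rot: [2.089, 2.346, 0.0]
ft_force: [-0.3, -0.6, -0.2]
finger_gap: 43.9
grasp_force: 0.0
```

Call:
arm_command([
  [0,0,0,0,0,0],
  [0,0,0,0,0,0],
  [0,0,0.1,0,0,0],
  [0,0,0.1,0,0,0],
  [0,0,0,0,0,0],
], jaw=0.62)

```text
time: 7.08
tool_pos: [458.6, 92.7, 14.7]
ee_rot: [-2.088, -2.346, 0.001]
ft_force: [-0.5, -0.7, -0.2]
finger_gap: 57.0
grasp_force: 0.0
```

Call:
arm_command([
  [0,0,0,0,0,0],
  [0,0,0,0,0,0],
  [0,0,0,0,0,0],
], jaw=0.48)

```text
time: 7.45
tool_pos: [459.0, 92.8, 15.2]
ee_rot: [2.089, 2.346, 0.0]
ft_force: [-0.4, 0.0, -1.3]
finger_gap: 46.2
grasp_force: 30.0
```

```bash
python3 - <<'E'
from h import *
st()
b,e=snapshot("scene");W=wmap("scene",e);hsv=cv2.cvtColor(b,cv2.COLOR_RGB2HSV)
u,v=map(int,w2px("scene",[459,93,50]))
for v in range(182,199,2):
    print(v,[ (tuple(W[v,u].round(0).astype(int).tolist())) for u in range(287,306,2)])
cv2.imwrite("pics/c3.png",cv2.resize(b[157:207,262:327,::-1],None,fx=10,fy=10,interpolation=cv2.INTER_CUBIC))
E
```

```text
t 7.45 tcp [459.   92.8  15.2] yaw_y 6.65 z [ 0.  0. -1.] gap 46.2 f [-0.4  0.  -1.3]
182 [(430, 76, 47), (490, 60, 117), (503, 62, 129), (502, 69, 125), (507, 75, 129), (525, 74, 148), (526, 81, 146), (529, 87, 146), (533, 92, 149), (536, 99, 149)]
184 [(423, 79, 28), (438, 81, 42), (506, 61, 123), (512, 65, 128), (517, 71, 130), (534, 71, 148), (536, 77, 147), (536, 84, 145), (543, 88, 150), (546, 94, 152)]
186 [(433, 75, 29), (452, 75, 49), (510, 59, 118), (517, 64, 123), (521, 69, 125), (543, 67, 149), (544, 74, 148), (547, 80, 148), (550, 85, 149), (552, 92, 149)]
188 [(448, 69, 37), (462, 71, 51), (467, 77, 53), (519, 63, 116), (488, 83, 74), (548, 65, 145), (552, 70, 147), (555, 76, 149), (555, 83, 145), (555, 90, 143)]
190 [(454, 67, 33), (467, 69, 46), (468, 77, 43), (469, 84, 42), (489, 83, 64), (549, 65, 136), (554, 69, 141), (557, 75, 141), (554, 84, 133), (543, 96, 117)]
192 [(461, 64, 30), (468, 69, 36), (472, 75, 37), (482, 79, 47), (1515, -357, 1362), (550, 65, 127), (553, 70, 128), (545, 81, 115), (552, 85, 121), (546, 96, 110)]
194 [(468, 61, 29), (470, 69, 27), (474, 74, 29), (477, 81, 30), (482, 87, 32), (550, 65, 117), (552, 71, 116), (547, 81, 107), (491, 114, 31), (489, 122, 25)]
196 [(479, 57, 31), (481, 64, 31), (486, 70, 34), (489, 76, 34), (491, 83, 33), (490, 91, 29), (495, 97, 32), (496, 104, 29), (498, 111, 29), (498, 119, 26)]
198 [(486, 54, 29), (488, 61, 28), (490, 68, 28), (497, 73, 33), (495, 82, 27), (495, 89, 24), (499, 95, 26), (503, 101, 27), (509, 106, 32), (514, 112, 35)]
```

View pics/c3.png

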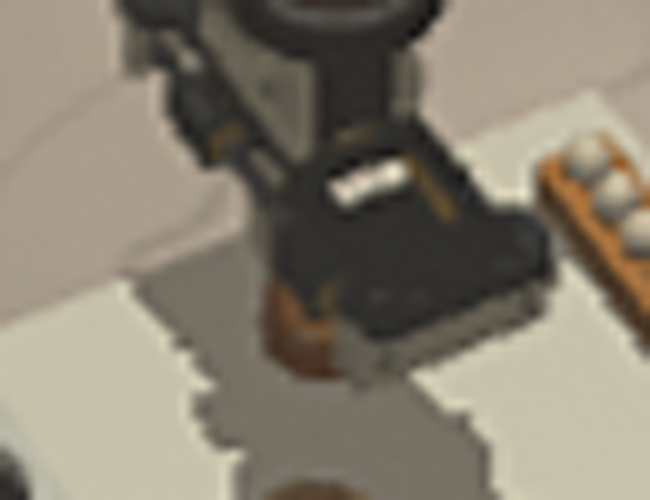

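Call:
arm_command([
  [-0.4,0,0,0,0,0],
  [-0.7,0,0,0,0,0],
  [-0.7,0.05,0,0,0,0],
  [-0.7,0.05,0,0,0,0],
  [-0.7,0,0,0,0,0],
  [-0.4,0,0,0,0,0],
  [-0.2,0,0,0,0,0],
  [0,0,0,0,0,0],
])

```text
time: 8.5
tool_pos: [480.4, -57.9, 15.1]
ee_rot: [-2.089, -2.346, -0.0]
ft_force: [-0.1, 0.4, -0.8]
finger_gap: 46.4
grasp_force: 30.0
```

```bash
python3 - <<'E'
from h import *
p,M=st();go(*b2w(-79,0),15,p,M)
b,e=snapshot("scene")
u,v=map(int,w2px("scene",[480,-58,40]))
cv2.imwrite("pics/c4.png",cv2.resize(b[v-30:v+30,u-40:u+40,::-1],None,fx=8,fy=8,interpolation=cv2.INTER_CUBIC))
E
```

```text
t 8.5 tcp [480.4 -57.9  15.1] yaw_y 6.61 z [-0.  0. -1.] gap 46.4 f [-0.1  0.4 -0.8]
to (np.float64(480.553), np.float64(-58.322), 15) units [-0.01  0.    0.  ]
```

View pics/c4.png

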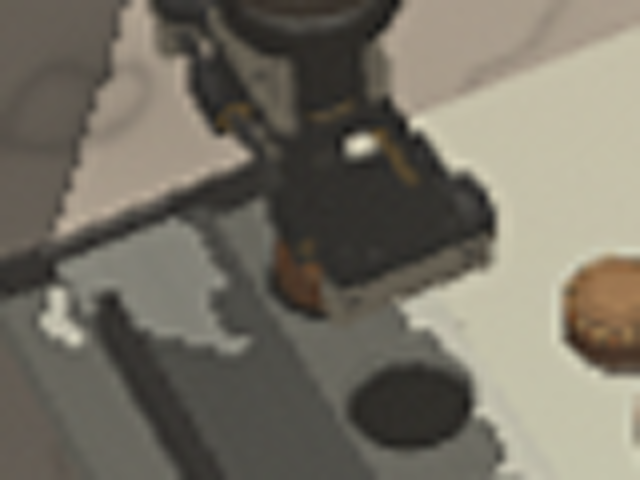

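The choux is held over well0, with its brown side visible at (295,280). I'll release it with only a small opening, because the rail is close.

Call:
arm_command([
  [0,0,0,0,0,0],
  [0,0,0,0,0,0],
  [0,0,0,0,0,0],
], jaw=0.57)

```text
time: 8.93
tool_pos: [480.7, -57.2, 15.2]
ee_rot: [2.088, 2.347, 0.0]
ft_force: [0.1, 0.2, 0.0]
finger_gap: 52.3
grasp_force: 0.0
```

Call:
arm_command([
  [0,0,-0.3,0,0,0],
  [0,0,-0.5,0,0,0],
  [0,0,-0.8,0,0,0],
  [0.6,0.6,-0.8,0,0,0],
  [1,1,0,0,0,0.8],
  [1,1,0,0,0,0.8],
  [0.3,0.7,0,0,0,0.8],
  [0,0,0,0,0,0.8],
])

```text
time: 9.93
tool_pos: [606.8, 66.4, 112.1]
ee_rot: [-2.499, -1.903, -0.005]
ft_force: [-1.0, 0.3, -0.7]
finger_gap: 52.3
grasp_force: 0.0
```

```bash
python3 - <<'E'
from h import *
p,M=st();go(621,57.3,60,p,M)
d=snapshot("top")[1];W=wmap("top",d);e=snapshot("scene")[1];V=wmap("scene",e)
for n,xy in dict(well0=(480,-58),tart=(621,57),dome=(555,49)).items():
  for nm,Q in(("top",W),("scene",V)):
    m=(np.hypot(Q[...,0]-xy[0],Q[...,1]-xy[1])<30)&(Q[...,2]<70)&(Q[...,2]>5);z=Q[m]
    if len(z): print(n,nm,len(z),"zmax",np.percentile(z[:,2],[5,50,90,98]).round(0), z[z[:,2]>36].mean(0).round(1))
E
```

```text
t 9.93 tcp [606.8  66.4 112.1] yaw_y -15.41 z [ 0.002  0.002 -1.   ] gap 52.3 f [-1.   0.3 -0.7]
to (621, 57.3, 60) units [-0.13  0.4   1.3 ]
well0 scene 185 zmax [20. 32. 41. 44.] [483.9 -59.5  39.8]
tart scene 204 zmax [27. 45. 51. 54.] [625.9  54.4  46.5]
dome scene 174 zmax [26. 46. 55. 59.] [561.2  42.1  48.8]
```

The choux is down in well0: its top is at about 41 mm, against 54 mm before. Next is the tart, with the fingers turned diagonally to clear the dome.

Call:
arm_command([
  [0,0,0,0,0,0.8],
  [0,0,0,0,0,0.8],
  [0,0,0,0,0,0.8],
  [0,0,0,0,0,0.85],
  [0.04,0.42,0.3,0,0,0],
  [0,0,0.5,0,0,0],
  [0,0,0.3,0,0,0],
  [0,0,0,0,0,0],
], jaw=0.65)

```text
time: 11.02
tool_pos: [617.2, 54.9, 65.0]
ee_rot: [-2.817, -1.385, 0.005]
ft_force: [-0.0, -0.2, 0.3]
finger_gap: 59.8
grasp_force: 0.0
```

```bash
python3 - <<'E'
from h import *
p,M=st();go(621,57.1,15,p,M)
E
```

```text
t 11.03 tcp [617.2  54.9  65. ] yaw_y -37.63 z [-0.004  0.    -1.   ] gap 59.8 f [-0.  -0.2  0.3]
to (621, 57.1, 15) units [0.1  0.05 1.25]
```

Call:
arm_command([
  [0.1,0.05,0.2,0,0,0],
  [0,0,0.4,0,0,0],
  [0,0,0.4,0,0,0],
  [0,0,0.25,0,0,0],
  [0,0,0,0,0,0],
])

```text
time: 11.65
tool_pos: [622.0, 56.7, 15.8]
ee_rot: [-2.819, -1.385, 0.003]
ft_force: [0.1, -0.4, -0.1]
finger_gap: 59.9
grasp_force: 0.0
```

Call:
arm_command([
  [0,0,0,0,0,0],
  [0,0,0,0,0,0],
  [0,0,0,0,0,0],
], jaw=0.48)

```text
time: 12.02
tool_pos: [623.5, 56.9, 17.7]
ee_rot: [2.82, 1.384, 0.002]
ft_force: [-0.6, 0.9, 1.2]
finger_gap: 46.0
grasp_force: 30.0
```

```bash
python3 - <<'E'
from h import *
p,M=st();go(*b2w(77,60),15,p,M);go(*b2w(79,0),15,p,M)
E
```

```text
t 12.03 tcp [623.5  56.9  17.7] yaw_y -37.7 z [ 0.001  0.    -1.   ] gap 46.0 f [-0.6  0.9  1.2]
to (np.float64(628.381), np.float64(19.665999999999997), 15) units [-0.66  0.67  0.07]
to (np.float64(637.447), np.float64(-39.678), 15) units [-1.7   1.75  0.07]
```

Call:
arm_command([
  [-0.33,0.33,0.03,0,0,0],
  [-0.33,0.33,0.03,0,0,0],
  [0,0,0,0,0,-0.9],
  [0,0,0,0,0,-0.9],
  [0,0,0,0,0,-0.9],
  [0,0,0,0,0,-0.9],
  [0,0,0,0,0,-0.9],
  [0,0,0,0,0,-0.9],
])

```text
time: 13.02
tool_pos: [630.6, 19.7, 17.6]
ee_rot: [2.227, 2.211, 0.006]
ft_force: [0.3, 0.6, 11.4]
finger_gap: 45.7
grasp_force: 30.0
```

Call:
arm_command([
  [0,0,0,0,0,-1],
  [0,0,0,0,0,0],
])

```text
time: 13.28
tool_pos: [630.6, 19.7, 17.5]
ee_rot: [2.092, 2.339, 0.006]
ft_force: [-0.7, 1.0, 13.2]
finger_gap: 45.6
grasp_force: 30.0
```

```bash
python3 - <<'E'
from h import *
p,M=st();go(*b2w(79,0),15,p,M)
E
```

```text
t 13.28 tcp [630.6  19.7  17.5] yaw_y 6.36 z [ 0.005  0.    -1.   ] gap 45.6 f [-0.7  1.  13.2]
to (np.float64(637.447), np.float64(-39.678), 15) units [-1.49  0.    0.06]
```

Call:
arm_command([
  [-0.2,0,-0.06,0,0,0],
  [-0.5,0,0,0,0,-0.05],
  [-0.5,0,0,0,0,0],
  [-0.3,0,0,0,0,0],
  [0,0,0,0,0,0],
])

```text
time: 13.9
tool_pos: [635.3, -41.3, 16.9]
ee_rot: [2.091, 2.344, 0.001]
ft_force: [3.5, -0.3, -1.8]
finger_gap: 45.7
grasp_force: 30.0
```

```bash
python3 - <<'E'
from h import *
p,M=st();go(*b2w(79,0),15,p,M)
E
```

```text
t 13.9 tcp [635.3 -41.3  16.9] yaw_y 6.53 z [ 0.001  0.    -1.   ] gap 45.7 f [ 3.5 -0.3 -1.8]
to (np.float64(637.447), np.float64(-39.678), 15) units [0.03 0.06 0.05]
```

Call:
arm_command([
  [0.03,0.03,0,0,0,0],
  [0,0,0,0,0,0],
  [0,0,0,0,0,0],
  [0,0,0,0,0,0],
], jaw=0.57)

```text
time: 14.4
tool_pos: [635.4, -38.3, 17.1]
ee_rot: [-2.088, -2.347, 0.001]
ft_force: [-0.2, 0.6, -0.3]
finger_gap: 52.1
grasp_force: 0.0
```

Call:
arm_command([
  [0,0,-0.3,0,0,0],
  [0,0,-0.5,0,0,0],
  [0,0,-0.7,0,0,0],
  [0.6,-0.6,-0.5,0,0,0],
  [0.9,-0.6,0,0,0,0],
  [0.9,-0.6,0,0,0,0],
  [0.03,0,0,0,0,0],
  [0,0,0,0,0,0],
])

```text
time: 15.4
tool_pos: [553.9, 49.4, 98.5]
ee_rot: [2.087, 2.345, 0.001]
ft_force: [0.3, -0.0, 0.3]
finger_gap: 52.3
grasp_force: 0.0
```

```bash
python3 - <<'E'
from h import *
p,M=st();go(555,49,15,p,M)
e=snapshot("scene")[1];V=wmap("scene",e)
for n,xy in dict(well0=(480,-58),well2=(637,-40),dome=(555,49)).items():
    Q=V;m=(np.hypot(Q[...,0]-xy[0],Q[...,1]-xy[1])<30)&(Q[...,2]<70)&(Q[...,2]>5);z=Q[m]
    if len(z): print(n,len(z),"zmax",np.percentile(z[:,2],[5,50,90,98]).round(0), z[z[:,2]>36].mean(0).round(1))
E
```

```text
t 15.4 tcp [553.9  49.4  98.5] yaw_y 6.66 z [ 0.002 -0.001 -1.   ] gap 52.3 f [ 0.3 -0.   0.3]
to (555, 49, 15) units [-0.01  0.02  2.09]
well0 176 zmax [19. 32. 40. 43.] [484.3 -57.8  39.7]
well2 214 zmax [15. 31. 36. 41.] [636.2 -40.9  38.6]
dome 202 zmax [27. 47. 55. 57.] [560.8  45.3  49.3]
```

Two are down. Next is the dome.

Call:
arm_command([
  [0,0.02,0.7,0,0,0],
  [0,0,0.6,0,0,0],
  [0,0,0.4,0,0,0],
  [0,0,0.35,0,0,0],
  [0,0,0,0,0,0],
], jaw=0.65)

```text
time: 16.08
tool_pos: [553.1, 49.5, 14.3]
ee_rot: [-2.089, -2.345, 0.002]
ft_force: [-0.6, -0.1, -0.0]
finger_gap: 60.1
grasp_force: 0.0
```

Call:
arm_command([
  [0,0,0,0,0,0],
  [0,0,0,0,0,0],
  [0,0,0,0,0,0],
], jaw=0.48)

```text
time: 16.45
tool_pos: [554.4, 50.0, 15.9]
ee_rot: [2.088, 2.346, 0.002]
ft_force: [0.1, -0.1, 1.7]
finger_gap: 46.1
grasp_force: 30.0
```

```bash
python3 - <<'E'
from h import *
p,M=st();go(*b2w(0,0),15,p,M)
E
```

```text
t 16.45 tcp [554.4  50.   15.9] yaw_y 6.65 z [ 0.002  0.    -1.   ] gap 46.1 f [ 0.1 -0.1  1.7]
to (np.float64(559.0), np.float64(-49.0), 15) units [-2.47 -0.17  0.02]
```

Call:
arm_command([
  [-0.3,-0.05,0,0,0,0],
  [-0.6,-0.05,0,0,0,0],
  [-0.6,-0.07,0,0,0,0],
  [-0.6,0,0,0,0,0],
  [-0.37,0,0,0,0,0],
  [0,0,0,0,0,0],
])

```text
time: 17.2
tool_pos: [558.0, -50.6, 14.9]
ee_rot: [-2.092, -2.344, 0.001]
ft_force: [0.1, -0.3, -0.1]
finger_gap: 46.2
grasp_force: 30.0
```

Call:
arm_command([
  [0,0,0,0,0,0],
  [0,0,0,0,0,0],
  [0,0,0,0,0,0],
], jaw=0.57)

```text
time: 17.58
tool_pos: [558.3, -48.5, 15.2]
ee_rot: [-2.088, -2.348, 0.0]
ft_force: [0.3, -0.2, -0.1]
finger_gap: 52.3
grasp_force: 0.0
```

Call:
arm_command([
  [0,0,-0.3,0,0,0],
  [0,0,-0.5,0,0,0],
  [0,0,-0.8,0,0,0],
  [-0.5,0,-0.8,0,0,0],
  [-1,0,-0.3,0,0,0],
  [-1,0,0,0,0,0],
  [-1,0,0,0,0,0],
  [-1,0,0,0,0,0],
], jaw=0.57)

```text
time: 18.58
tool_pos: [579.7, -229.3, 125.2]
ee_rot: [2.088, 2.345, 0.001]
ft_force: [0.3, 0.2, -0.6]
finger_gap: 52.1
grasp_force: 0.0
```

```bash
python3 - <<'E'
from h import *
p,M=st()
a,d=snapshot("top");W=wmap("top",d)
e=snapshot("scene")[1];V=wmap("scene",e)
for n,x in(("well0",-80),("well1",0),("well2",80)):
  xy=b2w(x,0)
  for nm,Q in(("top",W),("scene",V)):
    m=(np.hypot(Q[...,0]-xy[0],Q[...,1]-xy[1])<27)&(Q[...,2]<70)&(Q[...,2]>5);z=Q[m]
    if len(z): print(n,nm,len(z),np.percentile(z[:,2],[5,50,90,98]).round(0),(z[z[:,2]>33].mean(0)[:2]-xy).round(1))
L=W[(W[...,2]>62)&(W[...,2]<82)&(np.abs(W[...,0]-570)<100)&(np.abs(W[...,1]+140)<50)]
print("lip",len(L),(L.mean(0)[:2]-O)@by)
cv2.imwrite("pics/c5.png",cv2.resize(a[150:285,180:380,::-1],None,fx=4,fy=4,interpolation=cv2.INTER_CUBIC))
E
```

```text
t 18.57 tcp [ 579.7 -229.3  125.2] yaw_y 6.66 z [ 0.002 -0.001 -1.   ] gap 52.1 f [ 0.3  0.2 -0.6]
well0 top 280 [14. 34. 41. 44.] [1.3 3.9]
well0 scene 143 [17. 33. 42. 43.] [5.2 0.1]
well1 top 272 [14. 34. 40. 42.] [-1.5 -0.8]
well1 scene 163 [19. 34. 40. 44.] [ 1.8 -1.5]
well2 top 271 [14. 31. 35. 39.] [-5.4 -0.1]
well2 scene 180 [17. 31. 37. 40.] [-3.6 -2.7]
lip 244 -101.51533976215362
```

View pics/c5.png

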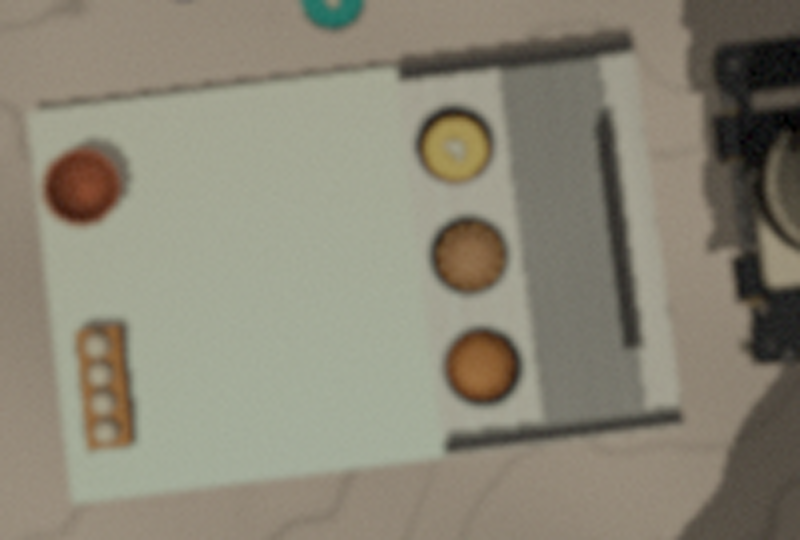

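All three sit flat in their wells: (455,147), (470,255) and (483,365). The cover hasn't moved. I'll shut the fingers and lower them behind the lip.

Call:
arm_command([
  [0,0,0,0,0,0],
  [0,0,0,0,0,0],
  [0,0,0.6,0,0,0],
  [0,0,0.6,0,0,0],
  [0,0,0.5,0,0,0],
  [0.4,0,0,0,0,0],
  [0.5,0,0,0,0,0],
  [0.4,0,0,0,0,0],
], jaw=0)

```text
time: 19.68
tool_pos: [573.8, -173.4, 56.3]
ee_rot: [2.085, 2.348, 0.002]
ft_force: [-0.0, -0.4, 0.6]
finger_gap: 0.6
grasp_force: 0.0
```

Call:
arm_command([
  [0.3,0,0,0,0,0],
  [0.3,0,0,0,0,0],
  [0.3,0,0,0,0,0],
  [0.3,0,0,0,0,0],
  [0.3,0,0,0,0,0],
  [0.3,0,0,0,0,0],
])

```text
time: 20.42
tool_pos: [564.7, -104.0, 55.1]
ee_rot: [-2.089, -2.346, -0.0]
ft_force: [-0.7, 0.9, 0.9]
finger_gap: 0.6
grasp_force: 0.0
```

```bash
python3 - <<'E'
from h import *
p,M=st();print("board",(p[:2]-O)@bx,(p[:2]-O)@by)
E
```

```text
t 20.43 tcp [ 564.7 -104.    55.1] yaw_y 6.64 z [ 0.  0. -1.] gap 0.6 f [-0.7  0.9  0.9]
board -0.8204979988814513 -55.29580342385406
```

Call:
arm_command([
  [0.1,0,0,0,0,0],
  [0.1,0,0,0,0,0],
  [0,0,0,0,0,0],
])

```text
time: 20.8
tool_pos: [563.9, -96.8, 55.1]
ee_rot: [2.089, 2.347, -0.0]
ft_force: [-0.6, 0.1, 0.2]
finger_gap: 0.5
grasp_force: 0.0
```

Call:
arm_command([
  [0.08,0,0,0,0,0],
  [0,0,0,0,0,0],
])

```text
time: 21.05
tool_pos: [563.5, -93.5, 55.1]
ee_rot: [-2.089, -2.346, -0.0]
ft_force: [-0.7, 0.2, 0.4]
finger_gap: 0.6
grasp_force: 0.0
```

Call:
arm_command([
  [0.08,0,0,0,0,0],
  [0,0,0,0,0,0],
])

```text
time: 21.3
tool_pos: [563.1, -90.1, 55.2]
ee_rot: [-2.088, -2.347, -0.0]
ft_force: [0.1, -0.5, 0.3]
finger_gap: 0.5
grasp_force: 0.0
```

Call:
arm_command([
  [0.08,0,0,0,0,0],
  [0,0,0,0,0,0],
])

```text
time: 21.55
tool_pos: [562.8, -86.8, 55.2]
ee_rot: [-2.088, -2.347, -0.0]
ft_force: [0.1, -0.6, 0.2]
finger_gap: 0.5
grasp_force: 0.0
```

```bash
python3 - <<'E'
from h import *
p,M=st();print("board",(p[:2]-O)@bx,(p[:2]-O)@by)
a,d=snapshot("top");W=wmap("top",d);b,e=snapshot("scene");V=wmap("scene",e)
for Q in(W,V):
  B=(Q[...,:2]-O);X=B@bx;Y=B@by
  m=(abs(X)<78)&(abs(Y+70)<65)&(Q[...,2]>66)&(Q[...,2]<78);print(m.sum(),np.percentile(Y[m],[3,20,50,80,97]).round(1) if m.sum() else"")
cv2.imwrite("pics/c6.png",cv2.resize(b[170:290,190:390,::-1],None,fx=4,fy=4,interpolation=cv2.INTER_CUBIC))
E
```

```text
t 21.55 tcp [562.8 -86.8  55.2] yaw_y 6.68 z [ 0.  0. -1.] gap 0.5 f [ 0.1 -0.6  0.2]
board -0.7216952127533548 -37.99321176915314
0 
102 [-110.2 -108.9 -105.2 -101.1  -98.4]
```

View pics/c6.png

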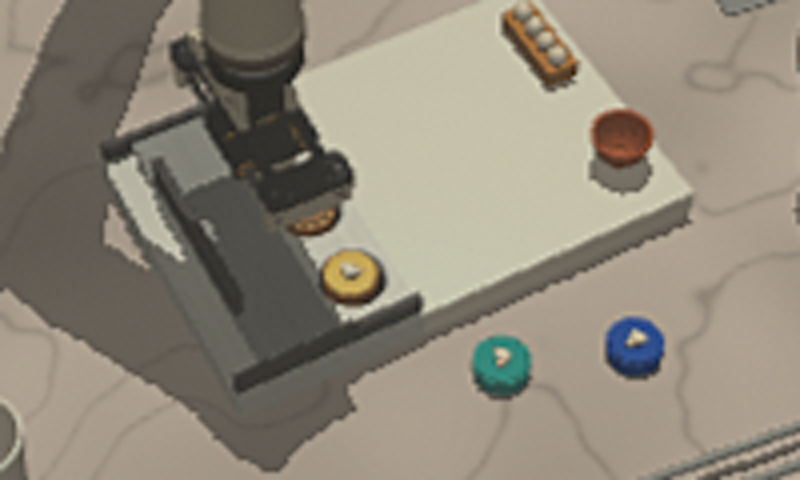

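The cover hasn't moved: the fingers passed over the lip, which is still at (195,230) in the crop. The real fingertips must be more than 20 mm above the reported TCP, which also matches the grasp heights. I'll back off and go lower.

Call:
arm_command([
  [0,0,-0.3,0,0,0],
  [-0.6,0,0,0,0,0],
  [-0.8,0,0,0,0,0],
  [-0.8,0,0,0,0,0],
  [-0.8,0,0,0,0,0],
  [0,0,0.4,0,0,0],
  [0,0,0.5,0,0,0],
  [0,0,0,0,0,0],
])

```text
time: 22.65
tool_pos: [574.7, -204.2, 28.9]
ee_rot: [-2.083, -2.346, 0.002]
ft_force: [0.2, -0.3, 0.5]
finger_gap: 0.9
grasp_force: 0.0
```

Call:
arm_command([
  [0.3,0,0,0,0,0],
  [0.3,0,0,0,0,0],
  [0.3,0,0,0,0,0],
  [0.2,0,0,0,0,0],
  [0.2,0,0,0,0,0],
  [0,0,0,0,0,0],
])

```text
time: 23.4
tool_pos: [570.7, -153.8, 31.3]
ee_rot: [-2.088, -2.347, -0.001]
ft_force: [-0.3, -0.2, 0.4]
finger_gap: 0.8
grasp_force: 0.0
```

```bash
cat > lip.py <<'E'
from h import *
p,M=st();print("board",(p[:2]-O)@bx,(p[:2]-O)@by)
b,e=snapshot("scene");V=wmap("scene",e);B=(V[...,:2]-O);X=B@bx;Y=B@by
m=(X>25)&(X<75)&(abs(Y+65)<65)&(V[...,2]>62)&(V[...,2]<80);print("lip y",m.sum(),np.percentile(Y[m],[3,50,97]).round(1) if m.sum() else "")
E
python3 lip.py
```

```text
t 23.4 tcp [ 570.7 -153.8   31.3] yaw_y 6.71 z [ 0.  0. -1.] gap 0.8 f [-0.3 -0.2  0.4]
board -0.7873902926114043 -105.45940038322358
lip y 19 [-95.4 -92.2 -86.6]
```

The lip is now moving.

Call:
arm_command([
  [0.2,0,0,0,0,0],
  [0.3,0,0,0,0,0],
  [0.3,0,0,0,0,0],
  [0.3,0,0,0,0,0],
  [0.2,0,0,0,0,0],
  [0,0,0,0,0,0],
])

```text
time: 24.2
tool_pos: [564.8, -101.5, 31.3]
ee_rot: [-2.087, -2.348, -0.002]
ft_force: [-0.1, 0.0, -0.5]
finger_gap: 0.1
grasp_force: 0.0
```

Call:
arm_command([
  [0.1,0,0,0,0,0],
  [0.1,0,0,0,0,0],
  [0,0,0,0,0,0],
])

```text
time: 24.58
tool_pos: [564.0, -95.6, 31.3]
ee_rot: [2.089, 2.346, 0.0]
ft_force: [0.7, -1.5, 0.4]
finger_gap: 0.4
grasp_force: 0.8
```

Call:
arm_command([
  [0.06,0,0,0,0,0],
  [0,0,0,0,0,0],
])

```text
time: 24.82
tool_pos: [564.0, -95.6, 31.3]
ee_rot: [2.089, 2.343, -0.003]
ft_force: [2.2, -5.9, -0.5]
finger_gap: 0.3
grasp_force: 3.2
```

```bash
python3 lip.py
```

```text
t 24.82 tcp [564.  -95.6  31.3] yaw_y 6.54 z [ 0.001 -0.003 -1.   ] gap 0.3 f [ 2.2 -5.9 -0.5]
board -0.5647955701028367 -46.892169133734264
lip y 21 [-38.2 -35.3 -28.2]
```

The cover is at its stop: force is rising and the fingers have stalled at -46.9. I'll back off and check.

Call:
arm_command([
  [-0.2,0,0,0,0,0],
  [-0.6,0,0,0,0,0],
  [-1,0,0,0,0,0],
  [-0.8,0,-1,0,0,0],
  [-0.6,0,-1,0,0,0],
  [-0.6,0,-0.5,0,0,0],
  [0,0,0,0,0,0],
])

```text
time: 25.75
tool_pos: [581.9, -246.3, 132.4]
ee_rot: [2.092, 2.34, 0.001]
ft_force: [-1.3, 1.3, -0.9]
finger_gap: 0.2
grasp_force: 0.0
```

```bash
python3 lip.py; python3 - <<'E'
from h import *
a,d=snapshot("top");W=wmap("top",d)
L=W[(W[...,2]>62)&(W[...,2]<82)&(np.abs(W[...,0]-565)<100)&(np.abs(W[...,1]+80)<50)]
print("lip",len(L),(L.mean(0)[:2]-O)@by)
cv2.imwrite("pics/c7.png",cv2.resize(a[130:285,120:380,::-1],None,fx=3,fy=3,interpolation=cv2.INTER_CUBIC))
E
```

```text
t 25.75 tcp [ 581.9 -246.3  132.4] yaw_y 6.42 z [ 0.003 -0.001 -1.   ] gap 0.2 f [-1.3  1.3 -0.9]
board -0.5683785024898271 -198.5860157312023
lip y 50 [-38.3 -33.7 -28. ]
lip 231 -29.85719781486163
```

View pics/c7.png

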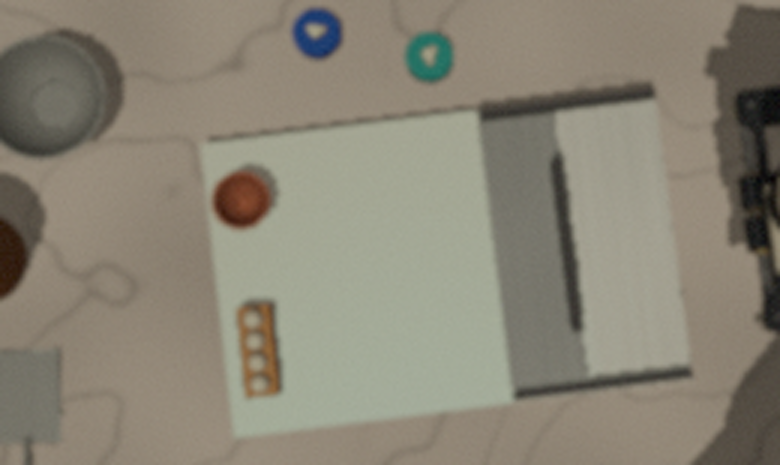

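The cover is shut: the lip is at (567,240), with its centre at about -30 mm in the board frame. The slice and ramekin haven't moved, and the robot is clear.

```bash
python3 -c "
from workcell import *
print(sign_off())"
```

```text
the job is handed in; nothing more can be done
None
```

I slid the three cakes into the wells (choux in well0, dome in well1, tart in well2), pushed the cover to its end stop and handed the job in at about 26 s; no verdict was returned.

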